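# Open a display frame by its hidden catch

## Task

The small display frame on the bench easel is shut by a hidden spring catch: take the release pin from the cork pad and push it straight in through the small hole in the frame's upper edge, gently, only until the catch gives and the glazed front springs ajar. Then draw the pin out, lay it back flat on the cork pad without dropping it, and swing the front right over to its stop so that the picture can be changed. Leave the other things on the bench where they are.

Things in the scene. Friction and masses are not known exactly. Their poses are not given: they have to be found in the camera images.
- display_frame: Box of a small wooden display frame, 180 mm wide, 150 mm up the slope, 30 mm deep, fixed on a wooden bench easel that ends short of its upper edge. Origin: middle of its back. x points up the slope (away from the robot, 30 degrees above level), y across, z square out of its face (up, leaning 30 degrees back towards the robot). Nothing stands beyond the upper edge within 150 mm at its height.
- hole (a point): Centre of the mouth of the access hole in the frame's upper edge face (x = +75 mm of display_frame, 15 mm above its back, mid-width); axes as display_frame. Hole 9 mm in diameter with a 2.5 mm countersink, through a 12 mm thick rail, axis along x: the pin goes in along -x, down the slope at 30 degrees to level, to the hidden catch.
- catch: Hidden steel spring catch (origin: that of display_frame at rest). Its 18 mm square push plate faces the hole 16 to 40 mm in from the mouth; how deep differs each time and cannot be seen. It meets the pin with about 2.5 N, frees the front when pushed back 4 to 5 mm (6 N), and comes to a hard stop after 8 mm (9 N). It is light: never push it with more than 15 N.
- front (a joint): Angle of the frame's glazed front, rad: 0 shut, about 0.3 when it has sprung ajar, 1.92 fully open against its stop (it then leans over towards the robot). It swings on its lower edge; its upper edge rises. It stands upright at about 1.05; past that it falls open of itself, slowly. While latched it cannot be lifted.
- front_hinge (a point): Middle of the front's hinge line, along y at the frame's lower edge, at the front's underside; its x axis points along the front from hinge to upper edge, z out of its face.
- front_edge (a point): Middle of the front's upper (free) edge: end face of its 18 mm wide, 12 mm thick rail, half-way through the thickness, 150 mm from the hinge; axes as front_hinge. Front 180 mm wide, 0.3 kg. Once ajar this edge stands some 40 mm clear of the box: a fingertip can be put behind it from above and draw it over towards the robot.
- pin_grip (a point): Release pin, 45 g: the centre of its wooden handle, 14 mm square and 56 mm long. A steel rod 5 mm in diameter runs 80 mm out of the handle's end, on its axis, to a rounded tip. x axis: along the pin, from tip towards handle (the tip lies at x = -108 mm); z is up as it lies. It lies flat on the cork pad, so its axis is 7 mm above the pad.
- pin_tip (a point): Tip of the release pin's rod, 108 mm from the handle's centre; axes as pin_grip.
- pad: Fixed cork pad on the bench, 190 mm (its x) by 170 mm (its y), 4 mm thick; origin under its middle, on the bench top.
- brush: Bystander: slim paint brush, 155 mm long, lying on the cork pad beside the pin. Leave it.
- sample_a: Bystander: dark L-shaped moulding corner sample, 75 mm, in the grey tray.
- sample_b: Bystander: white L-shaped moulding corner sample, 70 mm, in the grey tray.
- weight: Bystander: grey framer's weight with a steel bar handle, 60 x 190 x 78 mm.
- tape: Bystander: empty tape core lying flat, 90 mm across, 25 mm high.
- glue: Bystander: white glue bottle, 54 mm across, 135 mm high.
- screwdriver: Bystander: screwdriver with a wooden handle, 160 mm long, lying on the bench.
- pin: The release pin itself: as pin_grip, but with its origin on the underside, 7 mm below the handle's centre.
Mind the look-alikes: they are no part of the job. What is shaped like the pin but pink or yellow is not meant.

How it is judged (in metres and radians):
On the way:
1. the front springs ajar (past 0.05 rad) while the pin's tip is inside the access hole (value of joint front above 0.05 rad and x of pin_tip in the frame of hole below -0.01 m and y of pin_tip in the frame of hole between -0.008 and 0.008 m and z of pin_tip in the frame of hole between -0.008 and 0.008 m), for 0.05 s.
At the end, for the whole second after the job is handed in: The front rests open at its stop (more than 1.75 rad) and the pin lies flat, at rest, wholly on the cork pad (handle centre and tip within 5 mm of its outline and less than 18 mm above the bench) (value of joint front above 1.75 rad and velocity of joint front between -0.1 and 0.1 rad/s and x of pin_grip in the frame of pad between -0.1 and 0.1 m and y of pin_grip in the frame of pad between -0.09 and 0.09 m and z of each of pin_grip, pin_tip in the frame of pad below 0.018 m and x of pin_tip in the frame of pad between -0.1 and 0.1 m and y of pin_tip in the frame of pad between -0.09 and 0.09 m and linear speed of pin below 0.03 m/s); the robot touches nothing.
It fails at once if the catch is pushed with more than 15 N (contact force between pin and catch above 15 N).
It fails at once if the pin is dropped (falls free faster than 0.8 m/s) (linear speed of pin above 0.8 m/s and contact force between the fingers and pin below 0.01 N).
It fails at once if another thing on the bench is moved by more than 20 mm (distance of any of weight, tape, glue, screwdriver, brush, sample_a, sample_b from where it was at the start of the episode above 0.02 m).
It also fails if it takes over 72 s, if anything falls off the work surface, if the arm or the gripper's body presses on something with over 40 N, if the wrist force passes 120 N, or if a joint passes its speed limit or range.

## Robot

A 6-joint arm with a two-finger parallel gripper is mounted at the origin on the work surface. World frame = base frame: x ahead of the robot, y to its left, z up, the work surface at z = 0. Lengths are in m, angles in degrees, forces in N, time in s.
With the tool pointing down it reaches from about 0.3 to 0.75 m from the base axis. Payload 8.5 kg.
Tool frame: the origin (TCP) lies on the mounting face of the last link; the fingertips stand 173 mm ahead of it and the grasp point (between the pads) lies 155 mm ahead of it (env.tips_ahead is the distance from the TCP to the fingertips, in m); z points along the fingers, x is the direction in which the jaws open and shut, and the axes are right-handed (so a half turn about z gives the same grasp; the last joint's range is limited). The gripper opens to 85 mm and grips with 20 to 120 N. Pads are 22 mm wide; open, the fingers measure 114 mm over their backs; the gripper's body (76 mm by 85 mm) begins 54 mm behind the grasp point. The pads swing forward as they close: fully open they stand 13 mm farther back than shut.
Start: joints at [60.831, 21.807, 74.336, -0, 83.858, -12.336], TCP at [0.159, 0.526, 0.405] pointing down, gripper open.
Joint ranges: [-178.18, 178.18], [-50.72, 133.34], [12.68, 142.11], [-81.47, 261.47], [9.98, 163.14], [-165.26, 165.26]. Speed limits (degrees/s): [136.94, 136.94, 180, 180, 180, 180].

## Interface

Orientations are given as a 3x3 rotation matrix whose columns are the frame's x, y, z axes.
In Python, from rig import env gives the robot as it stands. The module is installed in compiled form; this text tells all that it offers.
- The arm moves only by the tool step_arm, never from a script. Its argument "increments" is a list of rows, each an object of numbers: "x", "y", "z": the shift along the tool's x, y, z in cm; "wx", "wy", "wz": the turn, a rotation vector about the tool's x, y, z in rad; "gripper": the finger opening in cm, from 0 to 8.54. A call has 1 to 20 rows; each row shifts and turns the commanded pose from where the row before left it, along the tool's axes as they then stand; what a row does not reach is not made up. A row lasts 1/10 s, in which the tool goes at most 50 mm and 8.59 degrees, less where a joint would pass 70% of its speed; a pose out of reach is approached as far as the arm can. A call with a gripper value outside its range is refused whole. The fingers move at their own pace and stop on an object; "newtons" is the grip in N (left out, the last holds). Time passes only in rows, so rows that do not move let the fingers close. It gives the time, the measured TCP pose, the force and the opening at its end, in the units of the state.
- env.observe(): the state, without advancing time (a new reading comes with each control period).
- env.get_image(name): name is "scene" or "top" or "wrist"; returns a dict with "color" (420x560x3 uint8, blue, green, red), "camera_matrix" (3x3 intrinsics, pixels), "distortion" ([k1, k2, p1, p2, k3] as OpenCV has them; the pictures are not rectified), "rvec" (rotation vector, rad) and "tvec" (3), from world to camera coordinates, as OpenCV has them. Camera axes: x right, y down, z forward; pixel columns grow to the right and rows downward; lengths in m; the calibration is good to about 2 mm. A picture is of the moment at which its call begins. There is no depth.
- env.close_job(): hands the job in, once; it reports no verdict.
The state is a dict: "time_s": time; "q": joint angles; "qvel": joint speeds; "joint_efforts": joint torques, N m; "position": TCP position; "tool_rot": TCP orientation; "ft_force": force on the tool from outside, world axes, zero at the start; "wrist_torque": the same for the moment, N m; "grip_width": finger opening in m.
Only numpy, scipy, OpenCV 4.12 (cv2) and the standard library are available. Lean on these libraries where they do the work, as an engineer would, in place of code of your own. Each camera call takes 0.05 s, during which the arm holds its last target. There are 200 camera calls.

## Working session

There is one attempt and no reset: what is moved stays moved. The work goes in short steps, Python scripts to look and compute and a tool call to move; the robot and the scene stay as the last step left them, time stands still between calls to the robot, and variables do not carry over. Pictures are saved under pics/ and viewed, about 8 in all and at most 12, crops included, and the job is handed in when it is done.

Besides the shell and the picture viewer there is one more tool, called after "Call:" as name(argument=value, ...) on one line, values as JSON. step_arm: Moves the arm, as the interface text tells. Its arguments: {"type":"object","properties":{"increments":{"type":"array"},"newtons":{"type":"number"}},"required":["increments"]}

```bash
mkdir -p pics
cat > h.py <<'E'
import numpy as np, cv2, pickle
from rig import env
def snap(n,f):
    d=env.get_image(n); cv2.imwrite(f'pics/{f}.png',d['color']); pickle.dump(d,open(f'pics/{f}.pkl','wb')); return d
def load(f): return pickle.load(open(f'pics/{f}.pkl','rb'))
def ray(d,uv):
    p=cv2.undistortPoints(np.array([[uv]],float),d['camera_matrix'],np.array(d['distortion']))[0,0]
    R=cv2.Rodrigues(np.array(d['rvec'],float))[0]; t=np.array(d['tvec'],float).ravel()
    return -R.T@t, R.T@np.array([p[0],p[1],1.])
def onz(d,uv,z):
    c,v=ray(d,uv); return c+v*(z-c[2])/v[2]
def proj(d,P):
    return cv2.projectPoints(np.atleast_2d(np.array(P,float)),np.array(d['rvec'],float),np.array(d['tvec'],float),d['camera_matrix'],np.array(d['distortion']))[0][:,0]
def tri(obs):
    A=np.zeros((3,3));b=np.zeros(3)
    for d,uv in obs:
        c,v=ray(d,uv); v=v/np.linalg.norm(v); M=np.eye(3)-np.outer(v,v); A+=M;b+=M@c
    return np.linalg.solve(A,b)
E
python3 - <<'E'
from h import *
a=snap('top','top0')['color'];b=snap('scene','scene0')['color']
cv2.imwrite('pics/t0b.png',cv2.resize(a,(800,600),interpolation=cv2.INTER_CUBIC))
cv2.imwrite('pics/s0b.png',cv2.resize(b,(800,600),interpolation=cv2.INTER_CUBIC))
for n in('top0','scene0'):
    d=load(n);print(ray(d,(280,210)))
o=env.observe();print(o)
E
```

```text
(array([0.32558012, 0.02945351, 1.44118954]), array([ 0.12528623,  0.00350253, -0.99215648]))
(array([0.97143756, 0.78809661, 0.93448058]), array([-0.40943809, -0.62218222, -0.66733923]))
{'time_s': 0.1, 'q': array([ 6.08314059e+01,  2.18371900e+01,  7.43770997e+01, -1.40816774e-03,
        8.38570253e+01, -1.23347258e+01]), 'qvel': array([-0.05472951, -0.01862059, -0.12125814,  0.03352662,  0.04452867,
       -0.0869513 ]), 'joint_efforts': array([ 4.39880183e-03, -4.49216259e+01, -2.31660265e+01, -9.37802974e-05,
        3.64763444e-03, -1.66136749e-05]), 'position': array([0.15925723, 0.52640461, 0.40419231]), 'tool_rot': array([[ 2.89594741e-01,  9.57149175e-01, -5.85297351e-04],
       [ 9.57148575e-01, -2.89595231e-01, -1.09875302e-03],
       [-1.22116986e-03, -2.42023431e-04, -9.99999225e-01]]), 'ft_force': array([-0.80806393, -1.23032302, -0.40124147]), 'wrist_torque': array([-0.0008644 , -0.00362989, -0.01953252]), 'grip_width': 0.08559655283237153}
```

View pics/t0b.png

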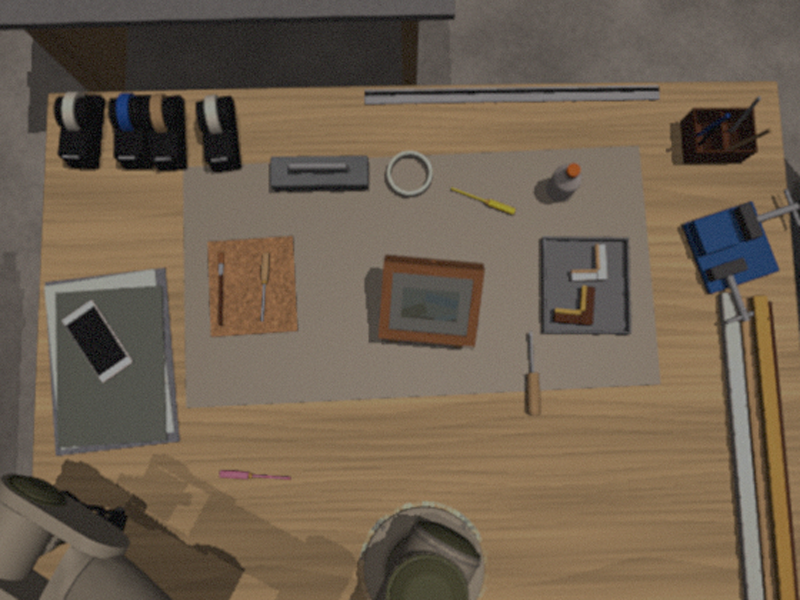

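View pics/s0b.png

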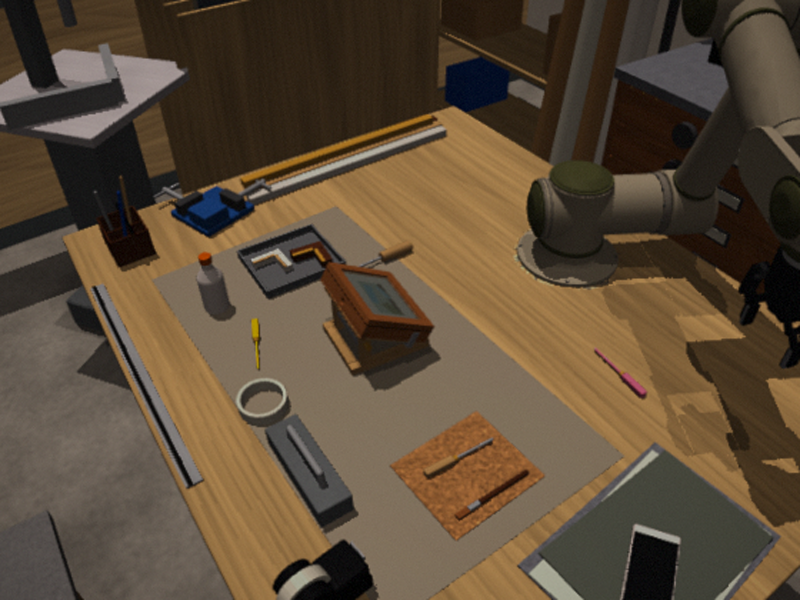

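The top view shows the pad at (253,285), the pin at (265,285) with its handle away from the robot, the brush at (221,288) and the frame at (432,302), yawed slightly. The scene view agrees. Next I'll enlarge them.

Run:
```python
from h import *
def crop(n,x,y,w,h,s):
    return cv2.resize(load(n)['color'][y:y+h,x:x+w],None,fx=s,fy=s,interpolation=cv2.INTER_CUBIC)
# top frame: (255..345,170..250) ; scene frame (220..310,175..265)
a=crop('top0',258,172,90,75,4.4); b=crop('scene0',220,175,90,75,4.4)
c=crop('top0',140,160,90,75,4.4); d=crop('scene0',270,280,120,100,3.3)
cv2.imwrite('pics/c1.png',np.vstack([np.hstack([a,b]),np.hstack([c,d])]))
```

```text
(no output)
```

View pics/c1.png

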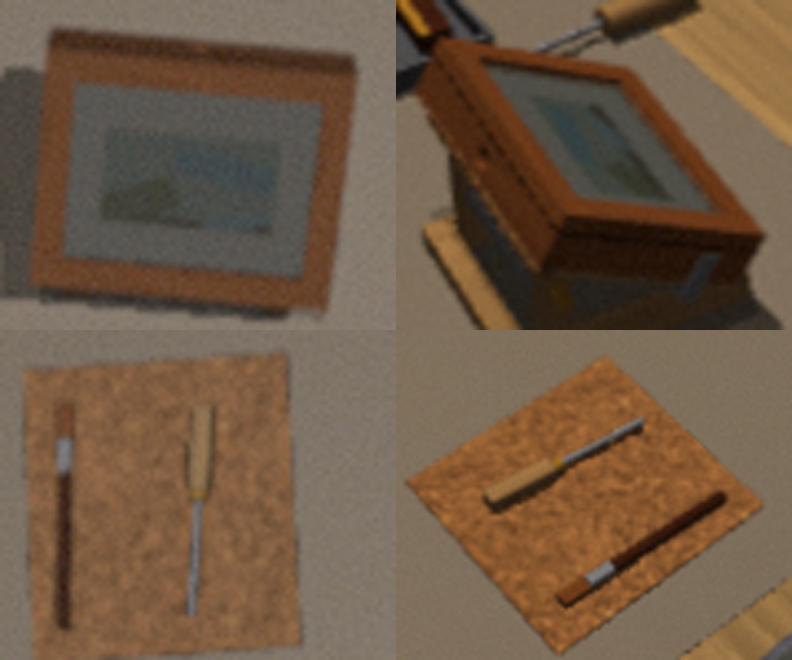

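Panels: the frame's outer face corners and the hole at (485,151) show clearly. The pin handle runs (203,407)–(199,497) and its tip is at (191,612) in the top crop. I'll fit a model to these.

```bash
cat > fit.py <<'E'
from h import *
from scipy.optimize import least_squares
T,S=load('top0'),load('scene0')
m=lambda u,v,ox,oy,px,py,s:((u-px+.5)/s-.5+ox,(v-py+.5)/s-.5+oy)
tf=lambda u,v:m(u,v,258,172,0,0,4.4); sf=lambda u,v:m(u,v,220,175,396,0,4.4)
tp=lambda u,v:m(u,v,140,160,0,330,4.4); sp=lambda u,v:m(u,v,270,280,396,330,3.3)
def RF(yaw):
    c,s=np.cos(np.pi/6),.5; Rz=cv2.Rodrigues(np.array([0,0,yaw]))[0]
    return Rz@np.array([[c,0,-s],[0,1,0],[s,0,c]])
def fitframe():
    def pts(H):
        return [(T,tf(50,53),(75,90,H)),(T,tf(355,75),(75,-90,H)),(T,tf(32,285),(-75,90,H)),(T,tf(326,312),(-75,-90,H)),
        (T,tf(52,30),(75,90,0)),(T,tf(355,56),(75,-90,0)),
        (S,sf(437,40),(75,-90,H)),(S,sf(565,215),(75,90,H)),(S,sf(764,237),(-75,90,H)),(S,sf(640,70),(-75,-90,H)),(S,sf(541,271),(75,90,0)),(S,sf(485,151),(75,0,15))]
    def res(p):
        R=RF(p[3]); r=[]
        for d,uv,P in pts(p[4]*1000): r+=list(proj(d,p[:3]+R@(np.array(P)/1000))[0]-uv)
        return np.array(r)
    s=least_squares(res,[.5,0,.15,0,.042],loss='soft_l1'); return s.x,res(s.x).reshape(-1,2)
if __name__=='__main__':
    p,r=fitframe(); print('frame',p,np.degrees(p[3])); print(r.round(1))
    R=RF(p[3]); print('hole',p[:3]+R@[.075,0,.015]); print('dir',R[:,0])
    for n,uvT,uvS,z in(('hend',(203,407),(489,497),.011),('hfront',(199,497),(560,464),.011),('tip',(191,613),(643,423),.011)):
        print(n,onz(T,tp(*uvT),z),onz(S,sp(*uvS),z))
    for c in((25,370),(288,352),(300,645),(33,658)): print('pad',onz(T,tp(*c),.004)[:2])
    for c in((608,357),(762,505),(560,653),(406,483)): print('padS',onz(S,sp(*c),.004)[:2])
    for c in((65,405),(65,627)): print('brush',onz(T,tp(*c),.01)[:2])
E
python3 fit.py
```

```text
frame [ 0.50229614 -0.02183856  0.07408156 -0.10768503  0.03641344] -6.169897905634501
[[-0.7 -0.4]
 [ 0.7  0.8]
 [-0.4 -0. ]
 [ 0.5 -0.1]
 [-0.2  0.1]
 [-0.1  0.2]
 [ 0.4 -0.2]
 [ 0.2  0.5]
 [ 0.3  0. ]
 [-2.4 -0.1]
 [-0.5 -0.6]
 [-0.1  0.5]]
hole [ 0.55941526 -0.02801332  0.12457194]
dir [ 0.86100901 -0.09307784  0.5       ]
hend [0.60404441 0.29685569 0.011     ] [0.60210748 0.29540545 0.011     ]
hfront [0.5461362  0.29913623 0.011     ] [0.54440015 0.30126064 0.011     ]
tip [0.47236958 0.30387479 0.011     ] [0.47295107 0.30690834 0.011     ]
pad [0.63179838 0.41274475]
pad [0.64021956 0.2437204 ]
pad [0.45148757 0.23620769]
pad [0.44638564 0.40512175]
padS [0.4519169  0.24043083]
padS [0.44529794 0.40565326]
padS [0.63056978 0.41563766]
padS [0.64126842 0.24908607]
brush [0.60726845 0.38521772]
brush [0.46509424 0.38357007]
```

```bash
cat >> h.py <<'E'
from scipy.spatial.transform import Rotation as Ro
def Rt(yaw,pitch=0):
    "tool: jaws along y, y axis along pin axis; yaw/pitch deg of the pin axis"
    R0=np.array([[0,1,0],[1,0,0],[0,0,-1.]])
    return Ro.from_euler('ZY',[yaw,-pitch],degrees=True).as_matrix()@R0
def plan(pos,R):
    o=env.observe(); A=np.array(o['tool_rot']); w=Ro.from_matrix(A.T@R).as_rotvec()
    print('t',o['time_s'],'rot',w.round(4),'then shift cm',(R.T@(np.array(pos)-o['position'])*100).round(2))
E
python3 - <<'E'
from h import *
plan([.574,.2985,.30],Rt(-4))
E
```

```text
t 0.1 rot [-0.0004  0.0012 -0.224 ] then shift cm [-19.84  42.96  10.42]
```

Call:
step_arm(increments=[{"wz":-0.112,"gripper":5},{"wz":-0.112},{"x":-1.42,"y":3.07,"z":0.74},{"x":-1.42,"y":3.07,"z":0.74},{"x":-1.42,"y":3.07,"z":0.74},{"x":-1.42,"y":3.07,"z":0.74},{"x":-1.42,"y":3.07,"z":0.74},{"x":-1.42,"y":3.07,"z":0.74},{"x":-1.42,"y":3.07,"z":0.74},{"x":-1.42,"y":3.07,"z":0.74},{"x":-1.42,"y":3.07,"z":0.74},{"x":-1.42,"y":3.07,"z":0.74},{"x":-1.42,"y":3.07,"z":0.74},{"x":-1.42,"y":3.07,"z":0.74},{"x":-1.42,"y":3.07,"z":0.74},{"x":-1.42,"y":3.07,"z":0.74},{},{}], newtons=60)

```text
invalid input at $.increments[0]: expected keys x, y, z, wx, wy, wz, gripper
```

Run:
```python
from h import *
plan([.574,.2985,.30],Rt(-4))
d=snap('wrist','w1')
cv2.imwrite('pics/w1b.png',cv2.resize(d['color'],(800,600),interpolation=cv2.INTER_CUBIC))
print(ray(d,(280,210)))
```

```text
t 0.1 rot [-0.0004  0.0012 -0.224 ] then shift cm [-19.84  42.96  10.42]
(array([0.0867698 , 0.54964349, 0.37311805]), array([ 0.29117939, -0.07744756, -0.95361811]))
```

View pics/w1b.png

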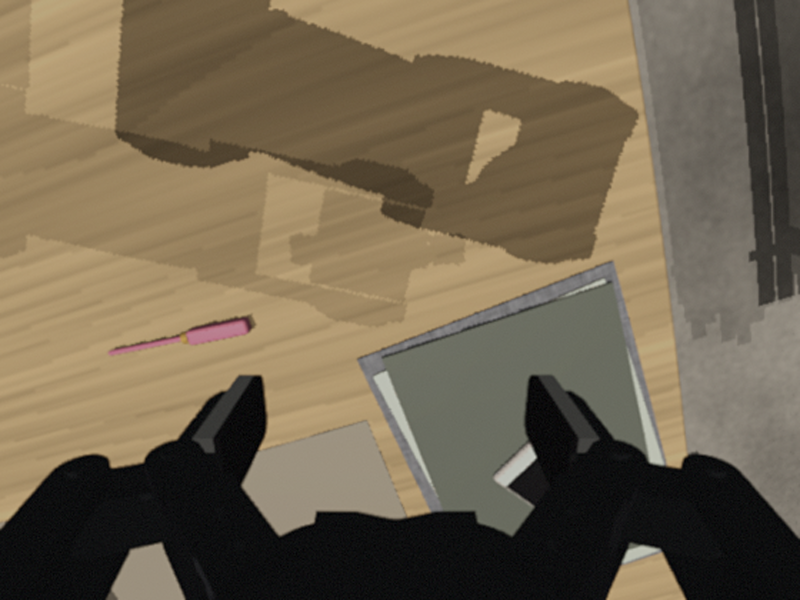

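The move was refused because every key is needed in every row, so this wrist view shows the start pose: only the pink look-alike is in sight, at (180,335).

Call:
step_arm(increments=[{"x":0,"y":0,"z":0,"wx":0,"wy":0,"wz":-0.112,"gripper":5},{"x":0,"y":0,"z":0,"wx":0,"wy":0,"wz":-0.112,"gripper":5},{"x":-1.42,"y":3.07,"z":0.74,"wx":0,"wy":0,"wz":0,"gripper":5},{"x":-1.42,"y":3.07,"z":0.74,"wx":0,"wy":0,"wz":0,"gripper":5},{"x":-1.42,"y":3.07,"z":0.74,"wx":0,"wy":0,"wz":0,"gripper":5},{"x":-1.42,"y":3.07,"z":0.74,"wx":0,"wy":0,"wz":0,"gripper":5},{"x":-1.42,"y":3.07,"z":0.74,"wx":0,"wy":0,"wz":0,"gripper":5},{"x":-1.42,"y":3.07,"z":0.74,"wx":0,"wy":0,"wz":0,"gripper":5},{"x":-1.42,"y":3.07,"z":0.74,"wx":0,"wy":0,"wz":0,"gripper":5},{"x":-1.42,"y":3.07,"z":0.74,"wx":0,"wy":0,"wz":0,"gripper":5},{"x":-1.42,"y":3.07,"z":0.74,"wx":0,"wy":0,"wz":0,"gripper":5},{"x":-1.42,"y":3.07,"z":0.74,"wx":0,"wy":0,"wz":0,"gripper":5},{"x":-1.42,"y":3.07,"z":0.74,"wx":0,"wy":0,"wz":0,"gripper":5},{"x":-1.42,"y":3.07,"z":0.74,"wx":0,"wy":0,"wz":0,"gripper":5},{"x":-1.42,"y":3.07,"z":0.74,"wx":0,"wy":0,"wz":0,"gripper":5},{"x":-1.42,"y":3.07,"z":0.74,"wx":0,"wy":0,"wz":0,"gripper":5},{"x":0,"y":0,"z":0,"wx":0,"wy":0,"wz":0,"gripper":5},{"x":0,"y":0,"z":0,"wx":0,"wy":0,"wz":0,"gripper":5}], newtons=60)

```text
time_s: 1.95
position: [0.5743, 0.2978, 0.3004]
tool_rot: [[0.071, 0.997, -0.001], [0.997, -0.071, -0.0], [-0.0, -0.001, -1.0]]
ft_force: [0.4, 0.0, 0.6]
grip_width: 0.0499
```

Run:
```python
from h import *
plan([.574,.2985,.30],Rt(-4))
d=snap('wrist','w2')
cv2.imwrite('pics/w2b.png',cv2.resize(d['color'],(800,600),interpolation=cv2.INTER_CUBIC))
```

```text
t 1.95 rot [-0.0014  0.0003 -0.001 ] then shift cm [ 0.07 -0.04  0.04]
```

View pics/w2b.png

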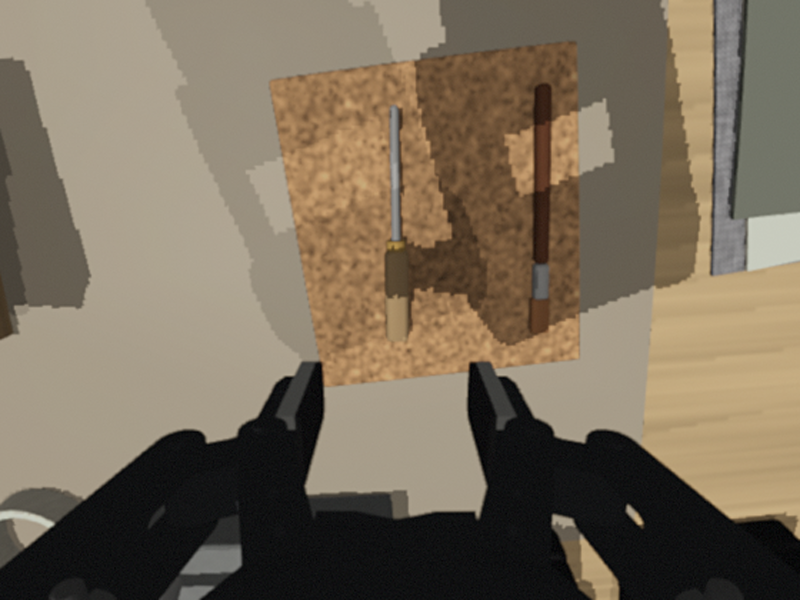

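The pin shows tip (395,108), ferrule (397,243), handle end (397,338); well centred between the jaws.

Run:
```python
from h import *
d=load('w2'); s=.7
P=[onz(d,(u*s,v*s),z) for u,v,z in((395,108,.011),(397,243,.0145),(397,336,.013))]
for p in P: print(p)
v=P[2]-P[0]; L=np.hypot(*v[:2]);yaw=np.degrees(np.arctan2(v[1],v[0])); print(L,yaw)
c=P[0][:2]+.108*v[:2]/L; print(c)
plan([*c,.1795],Rt(yaw)); plan([.573,.2985,.1795],Rt(-4))
```

```text
[0.47155689 0.30656157 0.011     ]
[0.54454299 0.30253848 0.0145    ]
[0.60259544 0.29850095 0.013     ]
0.1312862306473481 -3.520020348777566
[0.57935314 0.29993066]
t 2.0 rot [-0.0009  0.0001 -0.0083] then shift cm [ 0.19  0.55 12.15]
t 2.0 rot [-0.0009  0.0001  0.0001] then shift cm [ 1.000e-02 -7.000e-02  1.215e+01]
```

Call:
step_arm(increments=[{"x":0.1,"y":0.15,"z":2.5,"wx":0,"wy":0,"wz":-0.006,"gripper":5},{"x":0,"y":0,"z":2.5,"wx":0,"wy":0,"wz":0,"gripper":5},{"x":0,"y":0,"z":2.5,"wx":0,"wy":0,"wz":0,"gripper":5},{"x":0,"y":0,"z":2.0,"wx":0,"wy":0,"wz":0,"gripper":5},{"x":0,"y":0,"z":1.5,"wx":0,"wy":0,"wz":0,"gripper":4},{"x":0,"y":0,"z":0.8,"wx":0,"wy":0,"wz":0,"gripper":3},{"x":0,"y":0,"z":0.3,"wx":0,"wy":0,"wz":0,"gripper":3},{"x":0,"y":0,"z":0,"wx":0,"wy":0,"wz":0,"gripper":3},{"x":0,"y":0,"z":0,"wx":0,"wy":0,"wz":0,"gripper":0.8},{"x":0,"y":0,"z":0,"wx":0,"wy":0,"wz":0,"gripper":0.5},{"x":0,"y":0,"z":0,"wx":0,"wy":0,"wz":0,"gripper":0.5},{"x":0,"y":0,"z":0,"wx":0,"wy":0,"wz":0,"gripper":0.5},{"x":0,"y":0,"z":0,"wx":0,"wy":0,"wz":0,"gripper":0.5},{"x":0,"y":0,"z":0,"wx":0,"wy":0,"wz":0,"gripper":0.5}], newtons=60)

```text
time_s: 3.4
position: [0.5759, 0.2992, 0.1813]
tool_rot: [[0.064, 0.998, 0.002], [0.998, -0.064, 0.001], [0.001, 0.002, -1.0]]
ft_force: [-1.5, -0.4, 5.8]
grip_width: 0.0117
```

Run:
```python
from h import *
o=env.observe();print(o['position'],o['grip_width'],o['ft_force'])
```

```text
[0.57587469 0.29917115 0.18132485] 0.01174585736516948 [-1.53348322 -0.42719227  5.80369331]
```

Call:
step_arm(increments=[{"x":0,"y":0,"z":-0.5,"wx":0,"wy":0,"wz":0,"gripper":0.5},{"x":0,"y":0,"z":-1.5,"wx":0,"wy":0,"wz":0,"gripper":0.5},{"x":0,"y":0,"z":-2.5,"wx":0,"wy":0,"wz":0,"gripper":0.5},{"x":0,"y":0,"z":-3,"wx":0,"wy":0,"wz":0,"gripper":0.5},{"x":0,"y":0,"z":-3,"wx":0,"wy":0,"wz":0,"gripper":0.5},{"x":0,"y":0,"z":-3,"wx":0,"wy":0,"wz":0,"gripper":0.5},{"x":0,"y":0,"z":-3,"wx":0,"wy":0,"wz":0,"gripper":0.5},{"x":0,"y":0,"z":0,"wx":0,"wy":0,"wz":0,"gripper":0.5},{"x":0,"y":0,"z":0,"wx":0,"wy":0,"wz":0,"gripper":0.5}])

```text
time_s: 4.3
position: [0.5754, 0.2989, 0.3461]
tool_rot: [[0.064, 0.998, 0.001], [0.998, -0.064, 0.0], [0.001, 0.001, -1.0]]
ft_force: [1.3, 0.2, -1.1]
grip_width: 0.0121
```

Run:
```python
from h import *
o=env.observe();print(o['position'],o['grip_width'],o['ft_force'])
d=snap('wrist','w3'); t=snap('top','t3'); s=snap('scene','s3')
print(proj(t,[o['position']+np.array([0,0,-.17])]),proj(s,[o['position']+np.array([0,0,-.17])]))
u,v=proj(s,[o['position']+np.array([-.04,0,-.17])])[0].astype(int)
a=cv2.resize(d['color'],(560,420)); b=cv2.resize(s['color'][v-35:v+35,u-40:u+40],(240,210),interpolation=cv2.INTER_CUBIC)
u,v=proj(t,[o['position']+np.array([-.04,0,-.17])])[0].astype(int)
c=cv2.resize(t['color'][v-35:v+35,u-40:u+40],(240,210),interpolation=cv2.INTER_CUBIC)
cv2.imwrite('pics/c3.png',np.hstack([a,np.vstack([b,c])]))
```

```text
[0.57542278 0.2989294  0.34612761] 0.012125211858864731 [ 1.25694347  0.15168237 -1.09097958]
[[172.49046818 175.96917045]] [[310.67752076 280.31884869]]
```

View pics/c3.png

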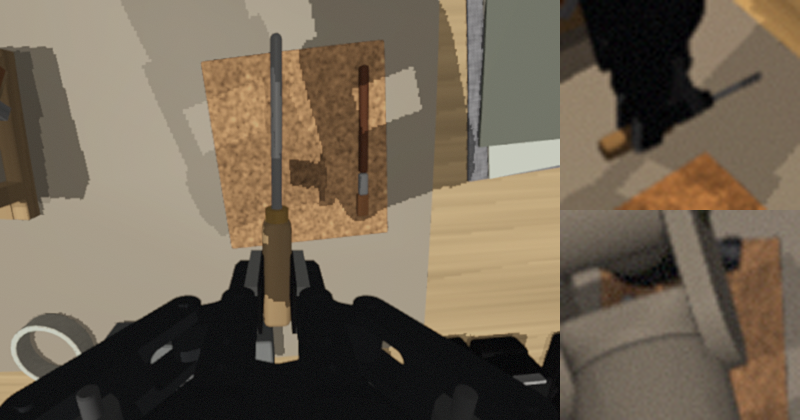

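The pin is held, with its tip at (276,36) in the wrist picture and (760,76) in the scene inset, and its handle aligned with the jaws. I'll triangulate the tip.

Run:
```python
from h import *
w,s=load('w3'),load('s3'); o=env.observe(); p=o['position']; R=o['tool_rot']
u,v=proj(s,[p+np.array([-.04,0,-.17])])[0].astype(int)
m=lambda a,b:((a-560+.5)/3-.5+u-40,(b+.5)/3-.5+v-35)
tip=tri([(w,(276,38)),(s,m(758,77))]); print('tip tool mm',(R.T@(tip-p)*1000).round(1))
for z in(.165,.168,.17,.172):   # tip in plane z, and plane at length
    c,r=ray(w,(276,38)); c2=R.T@(c-p); r2=R.T@r; print(z,(c2+r2*(z-c2[2])/r2[2])*1000)
hf=tri([(w,(277,210)),(s,m(712,96))]); print('ferrule',(R.T@(hf-p)*1000).round(1))
print('proj ideal wrist',proj(w,[p+R@np.array([0,-.108,.17]),p+R@np.array([0,-.108,.165]),p+R@np.array([0,-.028,.17])]))
print('proj ideal scene',proj(s,[p+R@np.array([0,-.108,.17])]),m(758,77))
```

```text
tip tool mm [   1.  -103.6  170.7]
0.165 [   1.52795745 -103.4287833   165.        ]
0.168 [   1.52778681 -104.03861874  168.        ]
0.17 [   1.52767305 -104.4451757   170.        ]
0.172 [   1.52755929 -104.85173266  172.        ]
ferrule [  8.5 -44.7 144.1]
proj ideal wrist [[272.22733852  28.47191769]
 [272.07787193  25.27174494]
 [272.85783479 215.54299156]]
proj ideal scene [[352.58853859 260.99757047]] (np.float64(350.6666666666667), np.float64(262.3333333333333))
```

```bash
cat >> h.py <<'E'
from fit import fitframe,RF
FP,_=fitframe(); FR=RF(FP[3]); HOLE=FP[:3]+FR@[.075,0,.015]
TIP=np.array([.0005,-.104,.1705])
def plantip(dx,dy=0,dz=0):
    R=Rt(np.degrees(FP[3]),30); plan(HOLE+FR@[dx,dy,dz]-R@TIP,R); return HOLE+FR@[dx,dy,dz]-R@TIP
E
sed -i 's/^from h import \*/from h import load,proj,np,cv2/' fit.py
python3 - <<'E'
from h import *
print(plantip(.03))
E
```

```text
t 4.45 rot [-0.5258 -0.0106  0.0431] then shift cm [-32.73   4.08   2.91]
[ 0.58998053 -0.03182044  0.33922927]
```

Call:
step_arm(increments=[{"x":0,"y":0,"z":0,"wx":-0.1315,"wy":-0.0026,"wz":0.0108,"gripper":0.5},{"x":0,"y":0,"z":0,"wx":-0.1315,"wy":-0.0026,"wz":0.0108,"gripper":0.5},{"x":0,"y":0,"z":0,"wx":-0.1315,"wy":-0.0026,"wz":0.0108,"gripper":0.5},{"x":0,"y":0,"z":0,"wx":-0.1315,"wy":-0.0026,"wz":0.0108,"gripper":0.5},{"x":-1.2,"y":0.3,"z":0,"wx":0,"wy":0,"wz":0,"gripper":0.5},{"x":-2.4,"y":0.3,"z":0,"wx":0,"wy":0,"wz":0,"gripper":0.5},{"x":-2.6,"y":0.3,"z":0,"wx":0,"wy":0,"wz":0,"gripper":0.5},{"x":-2.6,"y":0.3,"z":0,"wx":0,"wy":0,"wz":0,"gripper":0.5},{"x":-2.6,"y":0.3,"z":0,"wx":0,"wy":0,"wz":0,"gripper":0.5},{"x":-2.6,"y":0.3,"z":0,"wx":0,"wy":0,"wz":0,"gripper":0.5},{"x":-2.6,"y":0.3,"z":0.2,"wx":0,"wy":0,"wz":0,"gripper":0.5},{"x":-2.6,"y":0.3,"z":0.3,"wx":0,"wy":0,"wz":0,"gripper":0.5},{"x":-2.6,"y":0.3,"z":0.3,"wx":0,"wy":0,"wz":0,"gripper":0.5},{"x":-2.6,"y":0.3,"z":0.4,"wx":0,"wy":0,"wz":0,"gripper":0.5},{"x":-2.6,"y":0.3,"z":0.4,"wx":0,"wy":0,"wz":0,"gripper":0.5},{"x":-2.6,"y":0.3,"z":0.4,"wx":0,"wy":0,"wz":0,"gripper":0.5},{"x":-2.1,"y":0.2,"z":0.4,"wx":0,"wy":0,"wz":0,"gripper":0.5},{"x":-1.03,"y":0.28,"z":0.51,"wx":0,"wy":0,"wz":0,"gripper":0.5},{"x":0,"y":0,"z":0,"wx":0,"wy":0,"wz":0,"gripper":0.5},{"x":0,"y":0,"z":0,"wx":0,"wy":0,"wz":0,"gripper":0.5}])

```text
time_s: 6.45
position: [0.5901, -0.0314, 0.3398]
tool_rot: [[0.107, 0.86, 0.498], [0.994, -0.094, -0.052], [0.002, 0.501, -0.866]]
ft_force: [-0.3, 1.0, -0.4]
grip_width: 0.0119
```

Run:
```python
from h import *
o=env.observe();print(o['position'],o['ft_force'],o['grip_width']); plantip(.03)
R,p=o['tool_rot'],o['position']
d=snap('wrist','w4'); s=snap('scene','s4'); t=snap('top','t4')
tip=p+R@TIP
for n,e in(('w',d),('s',s),('t',t)): print(n,'hole',proj(e,[HOLE]),'tip',proj(e,[tip]))
u,v=proj(s,[HOLE])[0].astype(int); print('scene crop',u-30,v-22)
a=d['color']; b=cv2.resize(s['color'][v-22:v+23,u-30:u+30],(400,300),interpolation=cv2.INTER_CUBIC)
hu,hv=proj(d,[HOLE])[0].astype(int); x0=max(0,min(360,hu-100)); y0=max(0,min(270,hv-75)); print('wcrop',x0,y0)
c=cv2.resize(a[y0:y0+150,x0:x0+200],(400,300),interpolation=cv2.INTER_CUBIC)
a2=cv2.resize(a,(400,300)); tu,tv=proj(t,[HOLE])[0].astype(int)
e=cv2.resize(t['color'][tv-37:tv+38,tu-50:tu+50],(400,300))
cv2.imwrite('pics/c4.png',np.vstack([np.hstack([a2,b]),np.hstack([c,e])]))
```

```text
[ 0.59013136 -0.0314301   0.33977996] [-0.2592082   0.97122154 -0.42053557] 0.011924113118882836
t 6.45 rot [ 0.0009 -0.0019 -0.0008] then shift cm [-0.04 -0.04  0.04]
w hole [[271.79238867 -44.88556985]] tip [[274.12161337  40.16515427]]
s hole [[239.74049348 209.40407483]] tip [[230.07694203 208.29939884]]
t hole [[303.64808162 183.50694072]] tip [[304.43040821 172.29804577]]
scene crop 209 187
wcrop 171 0
```

View pics/c4.png

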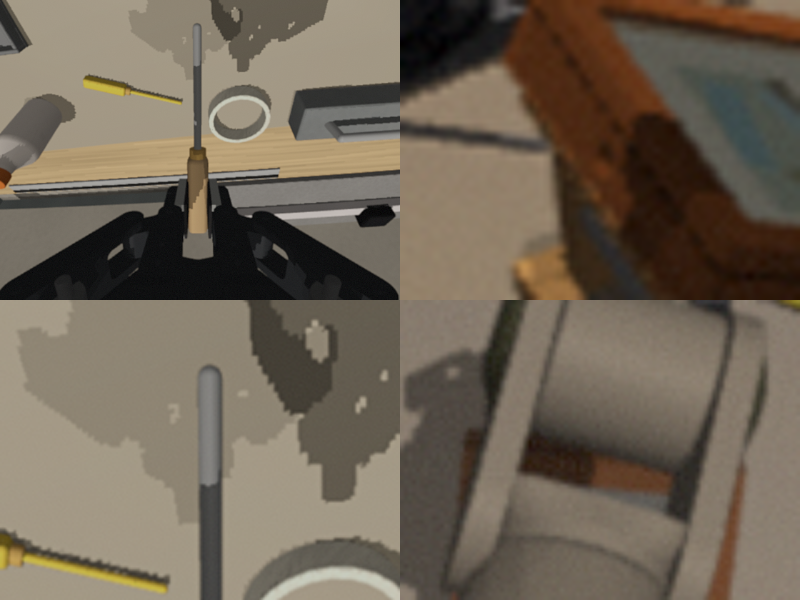

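Scene inset: tip at (543,145), hole at (600,150), both within half a pixel of the prediction. The hole is still outside the wrist view, so I'll approach to 6 mm and look again.

Call:
step_arm(increments=[{"x":-0.04,"y":-0.4,"z":0.04,"wx":0,"wy":-0.002,"wz":0,"gripper":0.5},{"x":0,"y":-0.6,"z":0,"wx":0,"wy":0,"wz":0,"gripper":0.5},{"x":0,"y":-0.6,"z":0,"wx":0,"wy":0,"wz":0,"gripper":0.5},{"x":0,"y":-0.6,"z":0,"wx":0,"wy":0,"wz":0,"gripper":0.5},{"x":0,"y":-0.22,"z":0,"wx":0,"wy":0,"wz":0,"gripper":0.5},{"x":0,"y":0,"z":0,"wx":0,"wy":0,"wz":0,"gripper":0.5},{"x":0,"y":0,"z":0,"wx":0,"wy":0,"wz":0,"gripper":0.5},{"x":0,"y":0,"z":0,"wx":0,"wy":0,"wz":0,"gripper":0.5}])

```text
time_s: 7.4
position: [0.5697, -0.03, 0.3277]
tool_rot: [[0.109, 0.86, 0.499], [0.994, -0.094, -0.055], [-0.001, 0.502, -0.865]]
ft_force: [0.0, -1.1, -0.2]
grip_width: 0.0123
```

Run:
```python
from h import *
o=env.observe();print(o['position'],o['ft_force']); plantip(.006)
d=snap('wrist','w5'); s=snap('scene','s5')
tip=o['position']+o['tool_rot']@TIP
for n,e in(('w',d),('s',s)): print(n,'hole',proj(e,[HOLE]),'tip',proj(e,[tip]))
e=[FP[:3]+FR@np.array(q) for q in((.075,.09,FP[4]),(.075,-.09,FP[4]),(.075,.09,.0),(.075,-.09,0))]; print(proj(d,e))
c=cv2.resize(d['color'][0:90,180:380],(800,360),interpolation=cv2.INTER_CUBIC)
b=cv2.resize(s['color'][192:227,205:285],(800,240)[:1]+(240,),interpolation=cv2.INTER_CUBIC)
cv2.imwrite('pics/c5.png',np.vstack([c,b]))
```

```text
[ 0.56965235 -0.02995508  0.32768908] [ 0.02642578 -1.07799344 -0.19264642]
t 7.4 rot [ 0.0028  0.0011 -0.0006] then shift cm [ 0.03 -0.06  0.02]
w hole [[275.11854476  21.12002288]] tip [[274.04413862  40.20197371]]
s hole [[239.74049348 209.40407483]] tip [[237.41413128 209.05749676]]
[[533.84202747  10.65882999]
 [ 16.46734143  11.38825394]
 [472.9804593   33.55377039]
 [ 77.97654811  34.03450402]]
```

View pics/c5.png

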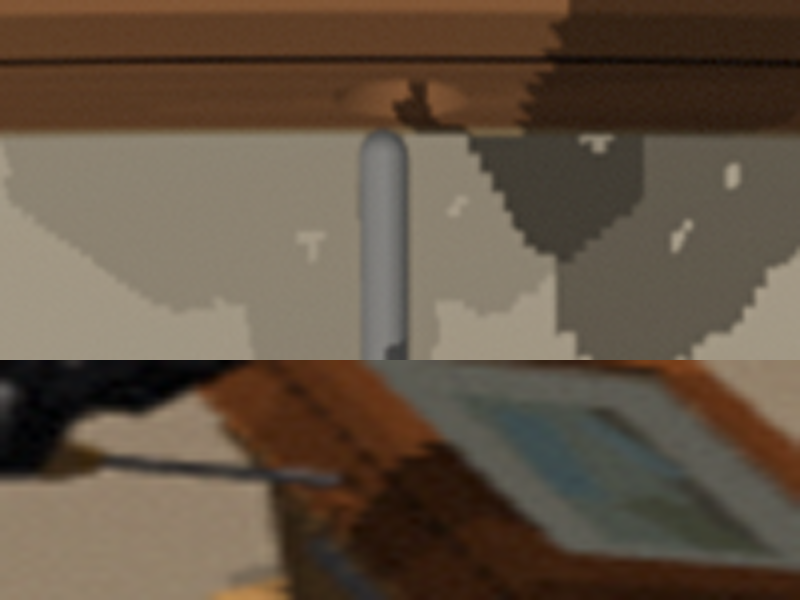

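The wrist crop shows the tip at (383,130) and the countersink centred at about (404,102), so the hole lies about 2 mm towards +x of the tool. In the scene inset the tip is at (342,482). I'll work out the correction square to the slope.

Run:
```python
from h import *
o=env.observe();R,p=o['tool_rot'],o['position']; w,s=load('w5'),load('s5')
tw=(180+383.5/4-.4,32.8); ts=(205+342/10-.45,192+122/6.857-.4)
hw=(180+404/4-.4,25.5); hs=((485-396+.5)/4.4-.5+220,151.5/4.4-.5+175); print(ts,hs)
# wrist bias: pixel offset assumed equal for both
def J(d,P):
    return np.array([(proj(d,[P+R[:,i]*.001])-proj(d,[P]))[0] for i in range(3)]).T  # px per mm tool axes
P=p+R@TIP
A=np.vstack([J(w,P),J(s,P)]); b=np.r_[np.subtract(hw,tw),np.subtract(hs,ts)]
print(A.round(2),b.round(2)); print('tip->hole in tool mm',np.linalg.lstsq(A,b,rcond=None))
```

```text
(238.75, 209.3920373341111) (239.8409090909091, 208.9318181818182)
[[ 2.46  0.01  0.02]
 [-0.    2.67  0.53]
 [ 0.16 -0.32 -0.15]
 [ 0.23 -0.04  0.31]] [ 5.12 -7.3   1.09 -0.46]
tip->hole in tool mm (array([ 2.09552887, -2.12996197, -2.94499834]), array([0.15168207]), np.int32(3), array([2.74079247, 2.47569992, 0.32195687]))
```

Call:
step_arm(increments=[{"x":0.1,"y":0,"z":-0.1,"wx":0,"wy":0,"wz":0,"gripper":0.5},{"x":0.1,"y":0,"z":-0.1,"wx":0,"wy":0,"wz":0,"gripper":0.5},{"x":0,"y":0,"z":0,"wx":0,"wy":0,"wz":0,"gripper":0.5},{"x":0,"y":-0.1,"z":0,"wx":0,"wy":0,"wz":0,"gripper":0.5},{"x":0,"y":-0.1,"z":0,"wx":0,"wy":0,"wz":0,"gripper":0.5},{"x":0,"y":-0.1,"z":0,"wx":0,"wy":0,"wz":0,"gripper":0.5},{"x":0,"y":-0.1,"z":0,"wx":0,"wy":0,"wz":0,"gripper":0.5},{"x":0,"y":-0.1,"z":0,"wx":0,"wy":0,"wz":0,"gripper":0.5},{"x":0,"y":-0.1,"z":0,"wx":0,"wy":0,"wz":0,"gripper":0.5},{"x":0,"y":0,"z":0,"wx":0,"wy":0,"wz":0,"gripper":0.5},{"x":0,"y":0,"z":0,"wx":0,"wy":0,"wz":0,"gripper":0.5}])

```text
time_s: 8.6
position: [0.5642, -0.0274, 0.3273]
tool_rot: [[0.109, 0.857, 0.503], [0.994, -0.093, -0.056], [-0.001, 0.506, -0.863]]
ft_force: [6.4, -1.1, 1.9]
grip_width: 0.0124
```

```bash
cat > f.py <<'E'
from h import *
o=env.observe(); R=o['tool_rot']; print('F tool',(R.T@o['ft_force']).round(1),'tip in hole mm',(FR.T@(o['position']+R@TIP-HOLE)*1000).round(1),o['grip_width'],o['wrist_torque'].round(2))
E
python3 f.py
```

```text
F tool [-0.4  6.6  1.7] tip in hole mm [2.6 1.4 2. ] 0.012375553656063198 [-0.04 -0.83 -0.01]
```

Call:
step_arm(increments=[{"x":0,"y":0.3,"z":0,"wx":0,"wy":0,"wz":0,"gripper":0.5},{"x":0,"y":0.1,"z":0.08,"wx":0,"wy":0,"wz":0,"gripper":0.5},{"x":0,"y":0,"z":0.08,"wx":0,"wy":0,"wz":0,"gripper":0.5},{"x":0,"y":0,"z":0,"wx":0,"wy":0,"wz":0,"gripper":0.5},{"x":0,"y":-0.1,"z":0,"wx":0,"wy":0,"wz":0,"gripper":0.5},{"x":0,"y":-0.1,"z":0,"wx":0,"wy":0,"wz":0,"gripper":0.5},{"x":0,"y":-0.1,"z":0,"wx":0,"wy":0,"wz":0,"gripper":0.5},{"x":0,"y":-0.1,"z":0,"wx":0,"wy":0,"wz":0,"gripper":0.5},{"x":0,"y":0,"z":0,"wx":0,"wy":0,"wz":0,"gripper":0.5},{"x":0,"y":0,"z":0,"wx":0,"wy":0,"wz":0,"gripper":0.5}])

```text
time_s: 9.6
position: [0.5643, -0.0273, 0.3247]
tool_rot: [[0.108, 0.86, 0.499], [0.994, -0.094, -0.055], [-0.001, 0.502, -0.865]]
ft_force: [0.0, -0.8, -1.2]
grip_width: 0.012
```

```bash
python3 f.py
```

```text
F tool [-0.8 -0.5  1.1] tip in hole mm [0.5 1.6 0.3] 0.012004935224584545 [-0.04  0.2  -0.05]
```

Call:
step_arm(increments=[{"x":0,"y":-0.1,"z":0,"wx":0,"wy":0,"wz":0,"gripper":0.5},{"x":0,"y":-0.1,"z":0,"wx":0,"wy":0,"wz":0,"gripper":0.5},{"x":0,"y":-0.1,"z":0,"wx":0,"wy":0,"wz":0,"gripper":0.5},{"x":0,"y":-0.1,"z":0,"wx":0,"wy":0,"wz":0,"gripper":0.5},{"x":0,"y":-0.1,"z":0,"wx":0,"wy":0,"wz":0,"gripper":0.5},{"x":0,"y":0,"z":0,"wx":0,"wy":0,"wz":0,"gripper":0.5}])

```text
time_s: 10.2
position: [0.56, -0.0268, 0.3223]
tool_rot: [[0.109, 0.86, 0.499], [0.994, -0.094, -0.055], [-0.001, 0.502, -0.865]]
ft_force: [1.6, -1.6, -1.8]
grip_width: 0.012
```

```bash
python3 f.py
```

```text
F tool [-1.4  0.6  2.4] tip in hole mm [-4.4  1.6  0.3] 0.01198041196621289 [-0.02 -0.01  0.05]
```

Call:
step_arm(increments=[{"x":-0.03,"y":-0.1,"z":0.05,"wx":0,"wy":0,"wz":0,"gripper":0.5},{"x":0,"y":-0.15,"z":0,"wx":0,"wy":0,"wz":0,"gripper":0.5},{"x":0,"y":-0.15,"z":0,"wx":0,"wy":0,"wz":0,"gripper":0.5},{"x":0,"y":-0.15,"z":0,"wx":0,"wy":0,"wz":0,"gripper":0.5},{"x":0,"y":-0.15,"z":0,"wx":0,"wy":0,"wz":0,"gripper":0.5},{"x":0,"y":0,"z":0,"wx":0,"wy":0,"wz":0,"gripper":0.5}])

```text
time_s: 10.8
position: [0.554, -0.0265, 0.3183]
tool_rot: [[0.108, 0.86, 0.499], [0.994, -0.094, -0.055], [-0.001, 0.502, -0.865]]
ft_force: [0.8, -0.1, -1.8]
grip_width: 0.0121
```

```bash
python3 f.py
```

```text
F tool [-0.1 -0.2  2. ] tip in hole mm [-11.6   1.3  -0.2] 0.012056536681638341 [0.01 0.21 0.08]
```

Call:
step_arm(increments=[{"x":0,"y":-0.1,"z":0.03,"wx":0,"wy":0,"wz":0,"gripper":0.5},{"x":0,"y":-0.1,"z":0,"wx":0,"wy":0,"wz":0,"gripper":0.5},{"x":0,"y":-0.1,"z":0,"wx":0,"wy":0,"wz":0,"gripper":0.5},{"x":0,"y":-0.1,"z":0,"wx":0,"wy":0,"wz":0,"gripper":0.5},{"x":0,"y":0,"z":0,"wx":0,"wy":0,"wz":0,"gripper":0.5}])

```text
time_s: 11.3
position: [0.5508, -0.0261, 0.3161]
tool_rot: [[0.108, 0.86, 0.499], [0.994, -0.094, -0.055], [-0.001, 0.502, -0.865]]
ft_force: [-0.5, -0.3, -1.4]
grip_width: 0.0119
```

```bash
python3 f.py
```

```text
F tool [-0.3 -1.1  1. ] tip in hole mm [-15.5   1.3  -0.5] 0.011868913314112682 [0.06 0.24 0.04]
```

Call:
step_arm(increments=[{"x":0,"y":-0.1,"z":0,"wx":0,"wy":0,"wz":0,"gripper":0.5},{"x":0,"y":-0.1,"z":0,"wx":0,"wy":0,"wz":0,"gripper":0.5},{"x":0,"y":-0.1,"z":0,"wx":0,"wy":0,"wz":0,"gripper":0.5},{"x":0,"y":-0.1,"z":0,"wx":0,"wy":0,"wz":0,"gripper":0.5},{"x":0,"y":0,"z":0,"wx":0,"wy":0,"wz":0,"gripper":0.5}])

```text
time_s: 11.8
position: [0.5474, -0.0258, 0.314]
tool_rot: [[0.108, 0.86, 0.499], [0.994, -0.094, -0.055], [-0.0, 0.502, -0.865]]
ft_force: [0.1, -0.6, -0.6]
grip_width: 0.0122
```

```bash
python3 f.py
```

```text
F tool [-0.6 -0.2  0.6] tip in hole mm [-19.5   1.3  -0.5] 0.012157544817313959 [ 0.01  0.24 -0.02]
```

Call:
step_arm(increments=[{"x":0,"y":-0.1,"z":0,"wx":0,"wy":0,"wz":0,"gripper":0.5},{"x":0,"y":-0.1,"z":0,"wx":0,"wy":0,"wz":0,"gripper":0.5},{"x":0,"y":-0.1,"z":0,"wx":0,"wy":0,"wz":0,"gripper":0.5},{"x":0,"y":-0.1,"z":0,"wx":0,"wy":0,"wz":0,"gripper":0.5},{"x":0,"y":0,"z":0,"wx":0,"wy":0,"wz":0,"gripper":0.5}])

```text
time_s: 12.3
position: [0.544, -0.0254, 0.3121]
tool_rot: [[0.108, 0.86, 0.499], [0.994, -0.094, -0.055], [-0.001, 0.502, -0.865]]
ft_force: [0.5, 0.2, -1.0]
grip_width: 0.0119
```

```bash
python3 f.py
```

```text
F tool [ 0.3 -0.1  1.1] tip in hole mm [-23.4   1.3  -0.5] 0.01186381974774579 [-0.04  0.3  -0.02]
```

Call:
step_arm(increments=[{"x":0,"y":-0.1,"z":0,"wx":0,"wy":0,"wz":0,"gripper":0.5},{"x":0,"y":-0.1,"z":0,"wx":0,"wy":0,"wz":0,"gripper":0.5},{"x":0,"y":-0.1,"z":0,"wx":0,"wy":0,"wz":0,"gripper":0.5},{"x":0,"y":-0.1,"z":0,"wx":0,"wy":0,"wz":0,"gripper":0.5},{"x":0,"y":0,"z":0,"wx":0,"wy":0,"wz":0,"gripper":0.5}])

```text
time_s: 12.8
position: [0.5405, -0.025, 0.31]
tool_rot: [[0.109, 0.86, 0.499], [0.994, -0.094, -0.055], [-0.0, 0.502, -0.865]]
ft_force: [0.3, -0.2, -0.9]
grip_width: 0.0125
```

```bash
python3 f.py
```

```text
F tool [-0.2 -0.1  1. ] tip in hole mm [-27.4   1.4  -0.6] 0.01252655905264585 [ 0.04  0.2  -0.05]
```

Call:
step_arm(increments=[{"x":0,"y":-0.1,"z":0,"wx":0,"wy":0,"wz":0,"gripper":0.5},{"x":0,"y":-0.1,"z":0,"wx":0,"wy":0,"wz":0,"gripper":0.5},{"x":0,"y":-0.1,"z":0,"wx":0,"wy":0,"wz":0,"gripper":0.5},{"x":0,"y":-0.1,"z":0,"wx":0,"wy":0,"wz":0,"gripper":0.5},{"x":0,"y":0,"z":0,"wx":0,"wy":0,"wz":0,"gripper":0.5}])

```text
time_s: 13.3
position: [0.5371, -0.0246, 0.308]
tool_rot: [[0.108, 0.86, 0.499], [0.994, -0.094, -0.055], [-0.001, 0.502, -0.865]]
ft_force: [0.8, 0.2, -1.4]
grip_width: 0.0119
```

```bash
python3 f.py
```

```text
F tool [ 0.3 -0.1  1.6] tip in hole mm [-31.5   1.3  -0.5] 0.011859170446247303 [ 0.04  0.2  -0.05]
```

Call:
step_arm(increments=[{"x":0,"y":-0.1,"z":0,"wx":0,"wy":0,"wz":0,"gripper":0.5},{"x":0,"y":-0.1,"z":0,"wx":0,"wy":0,"wz":0,"gripper":0.5},{"x":0,"y":-0.1,"z":0,"wx":0,"wy":0,"wz":0,"gripper":0.5},{"x":0,"y":-0.1,"z":0,"wx":0,"wy":0,"wz":0,"gripper":0.5},{"x":0,"y":0,"z":0,"wx":0,"wy":0,"wz":0,"gripper":0.5}])

```text
time_s: 13.8
position: [0.5339, -0.0243, 0.3063]
tool_rot: [[0.109, 0.859, 0.5], [0.994, -0.094, -0.055], [-0.001, 0.503, -0.864]]
ft_force: [1.8, 0.3, -0.9]
grip_width: 0.0123
```

```bash
python3 f.py
```

```text
F tool [0.5 1.1 1.7] tip in hole mm [-35.    1.3  -0.6] 0.012292593649437958 [ 0.02 -0.09 -0.04]
```

Call:
step_arm(increments=[{"x":0,"y":-0.1,"z":0,"wx":0,"wy":0,"wz":0,"gripper":0.5},{"x":0,"y":-0.1,"z":0,"wx":0,"wy":0,"wz":0,"gripper":0.5},{"x":0,"y":-0.1,"z":0,"wx":0,"wy":0,"wz":0,"gripper":0.5},{"x":0,"y":0,"z":0,"wx":0,"wy":0,"wz":0,"gripper":0.5}])

```text
time_s: 14.2
position: [0.5315, -0.0241, 0.3051]
tool_rot: [[0.109, 0.859, 0.501], [0.994, -0.094, -0.056], [-0.001, 0.504, -0.864]]
ft_force: [4.9, 0.1, 1.0]
grip_width: 0.012
```

```bash
python3 f.py
```

```text
F tool [0.7 4.7 1.6] tip in hole mm [-37.3   1.2  -0.6] 0.01197047377091198 [-0.04 -0.65 -0.03]
```

Call:
step_arm(increments=[{"x":0,"y":-0.1,"z":0,"wx":0,"wy":0,"wz":0,"gripper":0.5},{"x":0,"y":-0.1,"z":0,"wx":0,"wy":0,"wz":0,"gripper":0.5},{"x":0,"y":0,"z":0,"wx":0,"wy":0,"wz":0,"gripper":0.5},{"x":0,"y":0,"z":0,"wx":0,"wy":0,"wz":0,"gripper":0.5}])

```text
time_s: 14.6
position: [0.53, -0.024, 0.3044]
tool_rot: [[0.109, 0.858, 0.502], [0.994, -0.094, -0.056], [-0.001, 0.505, -0.863]]
ft_force: [8.1, -0.2, 1.5]
grip_width: 0.012
```

```bash
cat > g.py <<'E'
import sys
from h import *
n=sys.argv[1]; s=snap('scene',n); d0=load('scene0')
a=cv2.absdiff(s['color'],load(sys.argv[2])['color'])[175:250,220:310]; print('diff vs',sys.argv[2],(a.max(2)>40).sum())
cv2.imwrite(f'pics/{n}c.png',cv2.resize(s['color'][140:260,200:360],(800,600),interpolation=cv2.INTER_CUBIC))
E
python3 f.py; python3 g.py s6 s5
```

```text
F tool [0.7 7.8 2.8] tip in hole mm [-38.7   1.1  -0.6] 0.012022256030623018 [ 0.01 -0.87 -0.  ]
diff vs s5 718
```

View pics/s6c.png

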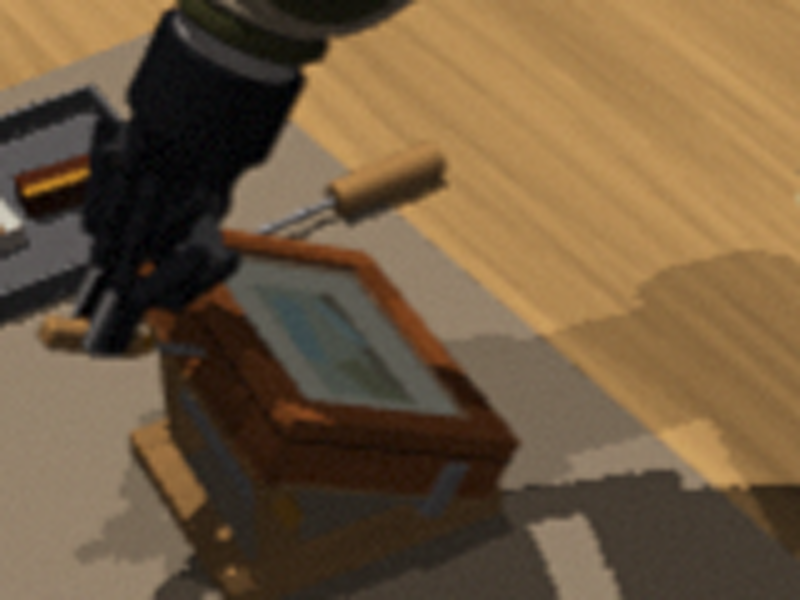

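The pin is in the hole at (200,352), and the front is still shut with no gap at its upper corner (270,420). I'll push 1 mm more.

Call:
step_arm(increments=[{"x":0,"y":-0.05,"z":0.04,"wx":0,"wy":0,"wz":0,"gripper":0.5},{"x":0,"y":-0.05,"z":0,"wx":0,"wy":0,"wz":0,"gripper":0.5},{"x":0,"y":0,"z":0,"wx":0,"wy":0,"wz":0,"gripper":0.5},{"x":0,"y":0,"z":0,"wx":0,"wy":0,"wz":0,"gripper":0.5}])

```text
time_s: 15.05
position: [0.5292, -0.0239, 0.3035]
tool_rot: [[0.109, 0.858, 0.502], [0.994, -0.093, -0.056], [-0.001, 0.505, -0.863]]
ft_force: [5.6, 0.4, 1.7]
grip_width: 0.0122
```

```bash
sed -i 's/\[175:250,220:310\]/[212:245,250:310]/' g.py; python3 f.py; python3 g.py s7 s6
```

```text
F tool [1.  5.6 1.4] tip in hole mm [-40.    1.2  -0.9] 0.012197043770371247 [-0.02 -0.77  0.01]
diff vs s6 231
```

View pics/s7c.png

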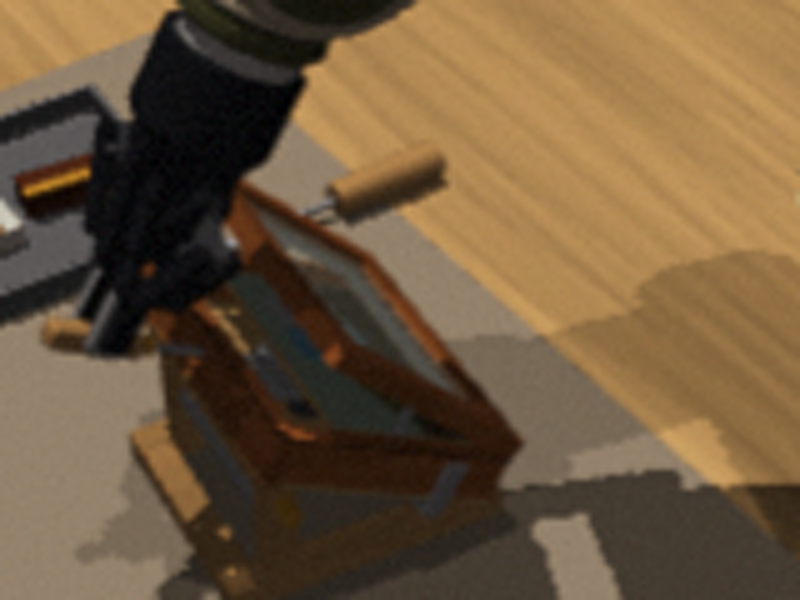

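```bash
python3 f.py
python3 - <<'E'
from h import *
o=env.observe(); R=o['tool_rot']
# return pose over the pad (as grasped, 4 mm raised tips-free)
print('pull-out first: y +7.5'); 
q=Ro.from_matrix(R.T@Rt(-3.66)).as_rotvec(); print(q.round(4))
T=o['position']+R@[0,.075,0]
T2=T+np.array([0,0,.06]); print(T,T2)
print('up in tool',R.T@[0,0,.06]); G=Rt(-3.66)
print('to pad above (in pitched frame)',R.T@(np.array([.5745,.2987,.32])-T2)*100,'then in level frame',G.T@(np.array([.5745,.2987,.32])-T2)*100)
E
```

```text
F tool [-0.7  5.6  1.1] tip in hole mm [-40.    1.1  -0.9] 0.012305919746972968 [-0.03 -0.79 -0.04]
pull-out first: y +7.5
[ 0.5289  0.0129 -0.0439]
[ 0.59363369 -0.03093509  0.34130386] [ 0.59363369 -0.03093509  0.40130386]
up in tool [-5.57013347e-05  3.02822143e-02 -5.17975327e-02]
to pad above (in pitched frame) [32.56702562 -8.82712816  4.22228931] then in level frame [32.77413623 -4.01371257  8.13038636]
```

The front has sprung ajar with the pin in the hole: its free edge now stands clear at (335,355). I'll draw the pin out.

Call:
step_arm(increments=[{"x":0,"y":0.3,"z":0,"wx":0,"wy":0,"wz":0,"gripper":0.5},{"x":0,"y":0.6,"z":0,"wx":0,"wy":0,"wz":0,"gripper":0.5},{"x":0,"y":0.8,"z":0,"wx":0,"wy":0,"wz":0,"gripper":0.5},{"x":0,"y":0.8,"z":0,"wx":0,"wy":0,"wz":0,"gripper":0.5},{"x":0,"y":0.8,"z":0,"wx":0,"wy":0,"wz":0,"gripper":0.5},{"x":0,"y":0.8,"z":0,"wx":0,"wy":0,"wz":0,"gripper":0.5},{"x":0,"y":0.9,"z":0,"wx":0,"wy":0,"wz":0,"gripper":0.5},{"x":0,"y":1.0,"z":0,"wx":0,"wy":0,"wz":0,"gripper":0.5},{"x":0,"y":1.0,"z":0,"wx":0,"wy":0,"wz":0,"gripper":0.5},{"x":0,"y":1.5,"z":-1.4,"wx":0,"wy":0,"wz":0,"gripper":0.5},{"x":0,"y":1.5,"z":-2.4,"wx":0,"wy":0,"wz":0,"gripper":0.5},{"x":1,"y":0.8,"z":-2.0,"wx":0,"wy":0,"wz":0,"gripper":0.5},{"x":2.2,"y":0,"z":0,"wx":0,"wy":0,"wz":0,"gripper":0.5},{"x":2.6,"y":-0.6,"z":0,"wx":0,"wy":0,"wz":0,"gripper":0.5},{"x":2.6,"y":-0.6,"z":0,"wx":0,"wy":0,"wz":0,"gripper":0.5},{"x":2.6,"y":-0.6,"z":0,"wx":0,"wy":0,"wz":0,"gripper":0.5},{"x":2.6,"y":-0.6,"z":0,"wx":0,"wy":0,"wz":0,"gripper":0.5},{"x":2.6,"y":-0.6,"z":0,"wx":0,"wy":0,"wz":0,"gripper":0.5},{"x":2.6,"y":-0.6,"z":0,"wx":0,"wy":0,"wz":0,"gripper":0.5}])

```text
time_s: 17.0
position: [0.5823, 0.1607, 0.389]
tool_rot: [[0.109, 0.86, 0.499], [0.994, -0.094, -0.055], [-0.001, 0.502, -0.865]]
ft_force: [-0.9, -0.5, -0.6]
grip_width: 0.0119
```

Run:
```python
from h import *
o=env.observe(); print(o['position'],o['grip_width'],o['ft_force'])
plan([.5745,.2987,.32],Rt(-3.66))
print('pre-rot shift',o['tool_rot'].T@(np.array([.5745,.2987,.32])-o['position'])*100)
```

```text
[0.58225429 0.16074647 0.38902433] 0.011937975347442783 [-0.85560753 -0.47642291 -0.59368906]
t 17.0 rot [ 0.5259  0.0125 -0.0439] then shift cm [13.72 -1.65  6.9 ]
pre-rot shift [13.63349997 -5.42523872  4.82194131]
```

Call:
step_arm(increments=[{"x":2.3,"y":-0.9,"z":0.8,"wx":0,"wy":0,"wz":0,"gripper":0.5},{"x":2.3,"y":-0.9,"z":0.8,"wx":0,"wy":0,"wz":0,"gripper":0.5},{"x":2.3,"y":-0.9,"z":0.8,"wx":0,"wy":0,"wz":0,"gripper":0.5},{"x":2.3,"y":-0.9,"z":0.8,"wx":0,"wy":0,"wz":0,"gripper":0.5},{"x":2.3,"y":-0.9,"z":0.8,"wx":0,"wy":0,"wz":0,"gripper":0.5},{"x":2.13,"y":-0.93,"z":0.82,"wx":0,"wy":0,"wz":0,"gripper":0.5},{"x":0,"y":0,"z":0,"wx":0.1315,"wy":0.0031,"wz":-0.011,"gripper":0.5},{"x":0,"y":0,"z":0,"wx":0.1315,"wy":0.0031,"wz":-0.011,"gripper":0.5},{"x":0,"y":0,"z":0,"wx":0.1315,"wy":0.0031,"wz":-0.011,"gripper":0.5},{"x":0,"y":0,"z":0,"wx":0.1315,"wy":0.0031,"wz":-0.011,"gripper":0.5},{"x":0,"y":0,"z":0,"wx":0,"wy":0,"wz":0,"gripper":0.5},{"x":0,"y":0,"z":0,"wx":0,"wy":0,"wz":0,"gripper":0.5}])

```text
time_s: 18.2
position: [0.5747, 0.2975, 0.3198]
tool_rot: [[0.064, 0.998, 0.003], [0.998, -0.064, -0.001], [-0.0, 0.003, -1.0]]
ft_force: [-0.5, -0.6, -0.4]
grip_width: 0.0122
```

Run:
```python
from h import *
o=env.observe(); print(o['position'],o['grip_width'],o['ft_force'])
plan([.5745,.2987,.1825],Rt(-3.66))
w=snap('wrist','w8')
cv2.imwrite('pics/w8c.png',np.hstack([w['color'][:, 100:460],load('w3')['color'][:,100:460]]))
# numeric compare: rod region columns vs w3
for n in('w3','w8'):
    g=load(n)['color'].astype(int); 
    a=cv2.absdiff(load('w3')['color'],load('w8')['color']).max(2)
print('diff in handle/rod box',(a[215:300,262:292]>40).mean(),(a[36:205,271:281]>50).mean(),(a[24:36,272:280]>50).mean())
```

```text
[0.57465257 0.29754959 0.31982657] 0.012166409281314575 [-0.45720093 -0.59998061 -0.41851973]
t 18.2 rot [ 0.0035  0.0003 -0.0003] then shift cm [ 0.11 -0.02 13.73]
diff in handle/rod box 0.0196078431372549 0.0 0.0
```

Call:
step_arm(increments=[{"x":0.11,"y":0,"z":2,"wx":0.0035,"wy":0,"wz":0,"gripper":0.5},{"x":0,"y":0,"z":2.5,"wx":0,"wy":0,"wz":0,"gripper":0.5},{"x":0,"y":0,"z":2.5,"wx":0,"wy":0,"wz":0,"gripper":0.5},{"x":0,"y":0,"z":2.5,"wx":0,"wy":0,"wz":0,"gripper":0.5},{"x":0,"y":0,"z":2.0,"wx":0,"wy":0,"wz":0,"gripper":0.5},{"x":0,"y":0,"z":1.3,"wx":0,"wy":0,"wz":0,"gripper":0.5},{"x":0,"y":0,"z":0.6,"wx":0,"wy":0,"wz":0,"gripper":0.5},{"x":0,"y":0,"z":0.2,"wx":0,"wy":0,"wz":0,"gripper":0.5},{"x":0,"y":0,"z":0.13,"wx":0,"wy":0,"wz":0,"gripper":0.5},{"x":0,"y":0,"z":0,"wx":0,"wy":0,"wz":0,"gripper":0.5},{"x":0,"y":0,"z":0,"wx":0,"wy":0,"wz":0,"gripper":0.5}])

```text
time_s: 19.35
position: [0.5741, 0.2987, 0.1834]
tool_rot: [[0.063, 0.998, -0.002], [0.998, -0.063, 0.001], [0.0, -0.002, -1.0]]
ft_force: [-0.8, 0.1, -0.6]
grip_width: 0.0116
```

```bash
python3 f.py; python3 -c "
from h import *
print(env.observe()['position'])"
```

```text
F tool [-0.  -0.8  0.6] tip in hole mm [-163.8  322.3  -34.1] 0.011629144596755514 [0.01 0.01 0.  ]
[0.57410646 0.29867971 0.18337058]
```

Not down yet; 2 mm more, then open.

Call:
step_arm(increments=[{"x":0,"y":0,"z":0.1,"wx":0,"wy":0,"wz":0,"gripper":0.5},{"x":0,"y":0,"z":0.1,"wx":0,"wy":0,"wz":0,"gripper":0.5},{"x":0,"y":0,"z":0.05,"wx":0,"wy":0,"wz":0,"gripper":0.5},{"x":0,"y":0,"z":0,"wx":0,"wy":0,"wz":0,"gripper":0.5}])

```text
time_s: 19.75
position: [0.574, 0.2987, 0.1813]
tool_rot: [[0.063, 0.998, -0.003], [0.998, -0.063, 0.0], [0.0, -0.003, -1.0]]
ft_force: [-3.4, -0.7, 6.8]
grip_width: 0.012
```

```bash
python3 f.py; python3 -c "
from h import *
print(env.observe()['position'])"
```

```text
F tool [-0.9 -3.4 -6.8] tip in hole mm [-165.   322.3  -35.8] 0.011995662383049051 [-0.19  0.4  -0.  ]
[0.57395865 0.29866872 0.18133095]
```

Call:
step_arm(increments=[{"x":0,"y":0,"z":0,"wx":0,"wy":0,"wz":0,"gripper":2},{"x":0,"y":0,"z":0,"wx":0,"wy":0,"wz":0,"gripper":3.5},{"x":0,"y":0,"z":0,"wx":0,"wy":0,"wz":0,"gripper":4},{"x":0,"y":0,"z":0,"wx":0,"wy":0,"wz":0,"gripper":4},{"x":0,"y":0,"z":0,"wx":0,"wy":0,"wz":0,"gripper":4},{"x":0,"y":0,"z":0,"wx":0,"wy":0,"wz":0,"gripper":4},{"x":0,"y":0,"z":-0.3,"wx":0,"wy":0,"wz":0,"gripper":4},{"x":0,"y":0,"z":-1,"wx":0,"wy":0,"wz":0,"gripper":4},{"x":0,"y":0,"z":-2.5,"wx":0,"wy":0,"wz":0,"gripper":4},{"x":0,"y":0,"z":-3,"wx":0,"wy":0,"wz":0,"gripper":4},{"x":0,"y":0,"z":-3,"wx":0,"wy":0,"wz":0,"gripper":2},{"x":0,"y":0,"z":-3,"wx":0,"wy":0,"wz":0,"gripper":0},{"x":0,"y":0,"z":-3,"wx":0,"wy":0,"wz":0,"gripper":0},{"x":0,"y":0,"z":-3,"wx":0,"wy":0,"wz":0,"gripper":0},{"x":0,"y":0,"z":-3,"wx":0,"wy":0,"wz":0,"gripper":0},{"x":0,"y":0,"z":0,"wx":0,"wy":0,"wz":0,"gripper":0}])

```text
time_s: 21.35
position: [0.5743, 0.2986, 0.4038]
tool_rot: [[0.063, 0.998, 0.005], [0.998, -0.063, 0.003], [0.003, 0.005, -1.0]]
ft_force: [0.1, 0.2, 0.5]
grip_width: 0.0001
```

Run:
```python
from h import *
o=env.observe(); print(o['position'],o['grip_width'])
d=snap('wrist','w9'); s=snap('scene','s9')
a=cv2.resize(d['color'],(400,300)); b=cv2.resize(s['color'][280:380,270:403],(400,300),interpolation=cv2.INTER_CUBIC); c=cv2.resize(s['color'][150:250,200:333],(400,300),interpolation=cv2.INTER_CUBIC)
# predicted front corners at theta .3 in scene, marked
H=FP[:3]+FR@[-.075,0,.030]; e=d['color'][:1,:1]
for th,col in((.25,(0,255,255)),(.3,(0,255,0)),(.35,(255,0,0))):
    for y in(.09,-.09):
        P=FP[:3]+FR@[-.075+.15*np.cos(th),y,.030+.15*np.sin(th)]
        u,v=proj(s,[P])[0]; cv2.circle(c,(int((u-200)*3),int((v-150)*3)),2,col,-1)
cv2.imwrite('pics/c9.png',np.vstack([np.hstack([a,b]),np.hstack([c,c*0])]))
x=.555; plan([x,FP[1]+(x-FP[0])*np.tan(FP[3]),.40],Rt(np.degrees(FP[3]))); print(H)
```

```text
[0.57431863 0.29855785 0.40377719] 0.0001227898190227523
t 21.45 rot [-0.0023 -0.0004  0.0442] then shift cm [-32.62   1.57  -0.1 ]
[ 0.42280735 -0.01324557  0.06256232]
```

View pics/c9.png

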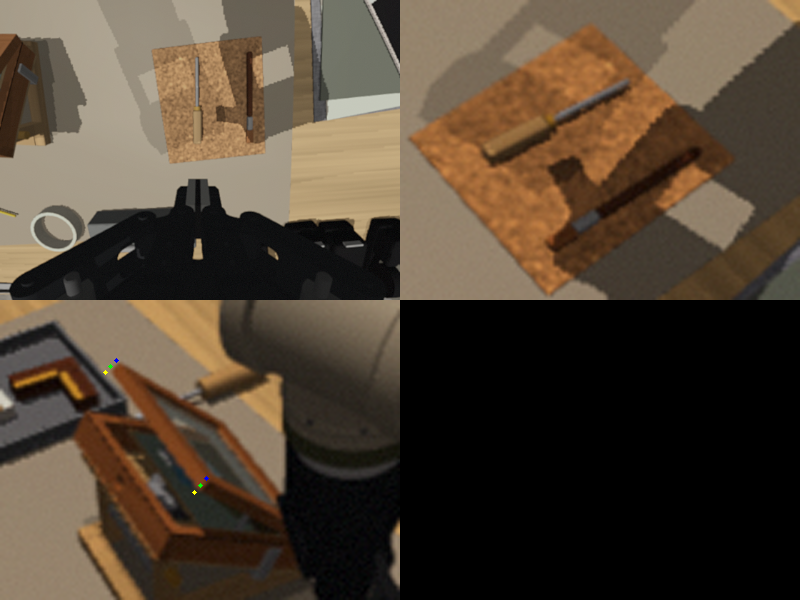

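The pin lies flat on the pad in its old place (handle (197,125), tip (197,60) in the wrist panel). The front is ajar at about 0.3 rad, as the marks predicted. Next I put the shut fingers behind its edge.

Call:
step_arm(increments=[{"x":-1,"y":0.1,"z":0,"wx":-0.002,"wy":0,"wz":0.044,"gripper":0},{"x":-2.4,"y":0.11,"z":0,"wx":0,"wy":0,"wz":0,"gripper":0},{"x":-2.6,"y":0.12,"z":0,"wx":0,"wy":0,"wz":0,"gripper":0},{"x":-2.6,"y":0.12,"z":0,"wx":0,"wy":0,"wz":0,"gripper":0},{"x":-2.6,"y":0.12,"z":0,"wx":0,"wy":0,"wz":0,"gripper":0},{"x":-2.6,"y":0.12,"z":0,"wx":0,"wy":0,"wz":0,"gripper":0},{"x":-2.6,"y":0.12,"z":0,"wx":0,"wy":0,"wz":0,"gripper":0},{"x":-2.6,"y":0.12,"z":0,"wx":0,"wy":0,"wz":0,"gripper":0},{"x":-2.6,"y":0.12,"z":0,"wx":0,"wy":0,"wz":0,"gripper":0},{"x":-2.6,"y":0.12,"z":0,"wx":0,"wy":0,"wz":0,"gripper":0},{"x":-2.6,"y":0.12,"z":0,"wx":0,"wy":0,"wz":0,"gripper":0},{"x":-2.6,"y":0.12,"z":0,"wx":0,"wy":0,"wz":0,"gripper":0},{"x":-2.2,"y":0.12,"z":0,"wx":0,"wy":0,"wz":0,"gripper":0},{"x":-1.0,"y":0.1,"z":0,"wx":0,"wy":0,"wz":0,"gripper":0},{"x":0,"y":0,"z":0,"wx":0,"wy":0,"wz":0,"gripper":0},{"x":0,"y":0,"z":0,"wx":0,"wy":0,"wz":0,"gripper":0}])

```text
time_s: 23.05
position: [0.5563, -0.0269, 0.3978]
tool_rot: [[0.108, 0.994, -0.002], [0.994, -0.108, 0.001], [0.0, -0.002, -1.0]]
ft_force: [-0.5, 0.5, 0.7]
grip_width: -0.0001
```

Run:
```python
from h import *
o=env.observe(); print(o['position'],o['ft_force'])
x=.555; plan([x,FP[1]+(x-FP[0])*np.tan(FP[3]),.323],Rt(np.degrees(FP[3])))
```

```text
[ 0.5563391  -0.02685896  0.39779475] [-0.47565321  0.5227509   0.65150156]
t 23.05 rot [-0.0023 -0.0003 -0.0004] then shift cm [-0.08 -0.13  7.48]
```

Call:
step_arm(increments=[{"x":0,"y":-0.1,"z":1.5,"wx":0,"wy":0,"wz":0,"gripper":0},{"x":0,"y":0,"z":1.5,"wx":0,"wy":0,"wz":0,"gripper":0},{"x":0,"y":0,"z":1.5,"wx":0,"wy":0,"wz":0,"gripper":0},{"x":0,"y":0,"z":1.5,"wx":0,"wy":0,"wz":0,"gripper":0},{"x":0,"y":0,"z":1,"wx":0,"wy":0,"wz":0,"gripper":0},{"x":0,"y":0,"z":0.4,"wx":0,"wy":0,"wz":0,"gripper":0},{"x":0,"y":0,"z":0,"wx":0,"wy":0,"wz":0,"gripper":0},{"x":0,"y":-0.5,"z":0,"wx":0,"wy":0,"wz":0,"gripper":0},{"x":0,"y":-0.5,"z":0,"wx":0,"wy":0,"wz":0,"gripper":0},{"x":0,"y":-0.5,"z":0,"wx":0,"wy":0,"wz":0,"gripper":0},{"x":0,"y":-0.5,"z":0,"wx":0,"wy":0,"wz":0,"gripper":0},{"x":0,"y":-0.5,"z":0,"wx":0,"wy":0,"wz":0,"gripper":0},{"x":0,"y":0,"z":0,"wx":0,"wy":0,"wz":0,"gripper":0}])

```text
time_s: 24.35
position: [0.53, -0.0245, 0.3247]
tool_rot: [[0.107, 0.994, -0.001], [0.994, -0.107, -0.0], [-0.0, -0.001, -1.0]]
ft_force: [1.6, -1.8, 1.8]
grip_width: -0.0
```

Run:
```python
from h import *
o=env.observe(); print(o['position'],o['ft_force'])
s=snap('scene','s10'); a=cv2.absdiff(s['color'],load('s9')['color']).max(2); print((a[200:230,255:300]>40).sum())
x=.40; plan([x,FP[1]+(x-FP[0])*np.tan(FP[3]),.343],Rt(np.degrees(FP[3])))
```

```text
[ 0.53001468 -0.02447821  0.32468841] [ 1.61613619 -1.81995122  1.78783869]
325
t 24.4 rot [-0.001   0.0003  0.0001] then shift cm [ -0.04 -13.1   -1.85]
```

Call:
step_arm(increments=[{"x":0,"y":-0.7,"z":-0.1,"wx":0,"wy":0,"wz":0,"gripper":0},{"x":0,"y":-0.8,"z":-0.15,"wx":0,"wy":0,"wz":0,"gripper":0},{"x":0,"y":-0.8,"z":-0.15,"wx":0,"wy":0,"wz":0,"gripper":0},{"x":0,"y":-0.8,"z":-0.15,"wx":0,"wy":0,"wz":0,"gripper":0},{"x":0,"y":-0.8,"z":-0.15,"wx":0,"wy":0,"wz":0,"gripper":0},{"x":0,"y":-0.8,"z":-0.15,"wx":0,"wy":0,"wz":0,"gripper":0},{"x":0,"y":-0.8,"z":-0.15,"wx":0,"wy":0,"wz":0,"gripper":0},{"x":0,"y":-0.8,"z":-0.15,"wx":0,"wy":0,"wz":0,"gripper":0},{"x":0,"y":-0.8,"z":-0.15,"wx":0,"wy":0,"wz":0,"gripper":0},{"x":0,"y":-0.8,"z":-0.15,"wx":0,"wy":0,"wz":0,"gripper":0},{"x":0,"y":0,"z":0,"wx":0,"wy":0,"wz":0,"gripper":0}])

```text
time_s: 25.5
position: [0.4506, -0.0157, 0.3385]
tool_rot: [[0.107, 0.994, -0.004], [0.994, -0.107, 0.001], [0.0, -0.004, -1.0]]
ft_force: [-0.4, 0.0, 0.7]
grip_width: 0.0001
```

Run:
```python
from h import *
o=env.observe(); print(o['position'],o['ft_force'])
s=snap('scene','s11')
x=.395; plan([x,FP[1]+(x-FP[0])*np.tan(FP[3]),.343],Rt(np.degrees(FP[3])))
```

```text
[ 0.45062434 -0.01569132  0.33853496] [-0.41328461  0.03684941  0.65152648]
t 25.55 rot [-0.0033 -0.0001  0.0001] then shift cm [-0.05 -5.65 -0.45]
```

Call:
step_arm(increments=[{"x":0,"y":-0.6,"z":-0.05,"wx":0,"wy":0,"wz":0,"gripper":0},{"x":0,"y":-0.7,"z":-0.05,"wx":0,"wy":0,"wz":0,"gripper":0},{"x":0,"y":-0.7,"z":-0.05,"wx":0,"wy":0,"wz":0,"gripper":0},{"x":0,"y":-0.7,"z":-0.05,"wx":0,"wy":0,"wz":0,"gripper":0},{"x":0,"y":-0.7,"z":-0.05,"wx":0,"wy":0,"wz":0,"gripper":0},{"x":0,"y":-0.7,"z":-0.05,"wx":0,"wy":0,"wz":0,"gripper":0},{"x":0,"y":-0.7,"z":-0.05,"wx":0,"wy":0,"wz":0,"gripper":0},{"x":0,"y":-0.7,"z":-0.05,"wx":0,"wy":0,"wz":0,"gripper":0},{"x":0,"y":-0.3,"z":0,"wx":0,"wy":0,"wz":0,"gripper":0},{"x":0,"y":0,"z":0,"wx":0,"wy":0,"wz":0,"gripper":0},{"x":0,"y":0,"z":0,"wx":0,"wy":0,"wz":0,"gripper":0},{"x":0,"y":0,"z":0,"wx":0,"wy":0,"wz":0,"gripper":0},{"x":0,"y":0,"z":0,"wx":0,"wy":0,"wz":0,"gripper":0},{"x":0,"y":0,"z":0,"wx":0,"wy":0,"wz":0,"gripper":0},{"x":0,"y":0,"z":0,"wx":0,"wy":0,"wz":0,"gripper":0},{"x":0,"y":0,"z":0,"wx":0,"wy":0,"wz":0,"gripper":0}])

```text
time_s: 27.15
position: [0.3943, -0.0098, 0.3429]
tool_rot: [[0.107, 0.994, -0.002], [0.994, -0.107, 0.0], [-0.0, -0.002, -1.0]]
ft_force: [0.1, -0.0, -0.5]
grip_width: -0.0001
```

Run:
```python
from h import *
o=env.observe(); print(o['position'],o['ft_force'])
s=snap('scene','s12')
```

```text
[ 0.39430316 -0.00979841  0.34290518] [ 0.14668364 -0.03296426 -0.45832714]
```

Call:
step_arm(increments=[{"x":0,"y":1,"z":0,"wx":0,"wy":0,"wz":0,"gripper":0},{"x":0,"y":1,"z":-1.5,"wx":0,"wy":0,"wz":0,"gripper":0},{"x":0,"y":1,"z":-2.5,"wx":0,"wy":0,"wz":0,"gripper":0},{"x":0,"y":0,"z":-3,"wx":0,"wy":0,"wz":0,"gripper":0},{"x":0,"y":0,"z":-3,"wx":0,"wy":0,"wz":0,"gripper":0},{"x":1,"y":0,"z":-1,"wx":0,"wy":0,"wz":0,"gripper":0},{"x":2,"y":0,"z":0,"wx":0,"wy":0,"wz":0,"gripper":0},{"x":2.5,"y":0,"z":0,"wx":0,"wy":0,"wz":0,"gripper":0},{"x":2.5,"y":0,"z":0,"wx":0,"wy":0,"wz":0,"gripper":0},{"x":2.5,"y":0,"z":0,"wx":0,"wy":0,"wz":0,"gripper":0},{"x":2.5,"y":0,"z":0,"wx":0,"wy":0,"wz":0,"gripper":0},{"x":2.5,"y":0,"z":0,"wx":0,"wy":0,"wz":0,"gripper":0},{"x":2.5,"y":0,"z":0,"wx":0,"wy":0,"wz":0,"gripper":0},{"x":2.5,"y":0,"z":0,"wx":0,"wy":0,"wz":0,"gripper":0},{"x":2.5,"y":0,"z":0,"wx":0,"wy":0,"wz":0,"gripper":0},{"x":0,"y":0,"z":0,"wx":0,"wy":0,"wz":0,"gripper":0},{"x":0,"y":0,"z":0,"wx":0,"wy":0,"wz":0,"gripper":0},{"x":0,"y":0,"z":0,"wx":0,"wy":0,"wz":0,"gripper":0},{"x":0,"y":0,"z":0,"wx":0,"wy":0,"wz":0,"gripper":0},{"x":0,"y":0,"z":0,"wx":0,"wy":0,"wz":0,"gripper":0}])

```text
time_s: 29.2
position: [0.449, 0.2151, 0.4529]
tool_rot: [[0.108, 0.994, -0.001], [0.994, -0.108, -0.0], [-0.0, -0.001, -1.0]]
ft_force: [0.2, -0.1, 0.2]
grip_width: -0.0001
```

Run:
```python
from h import *
o=env.observe(); print(o['position'],o['ft_force'])
s=snap('scene','s13'); t=snap('top','t13')
a=cv2.resize(s['color'],(480,360)); 
def fr(th,y,h): c,q=np.cos(th),np.sin(th); return FP[:3]+FR@[-.075+.15*c-h*q,y,.030+.15*q+h*c]
tt=t['color']; b=cv2.resize(tt[150:300,140:360],(320,218)); 
c=cv2.resize(s['color'][150:270,200:360],(480,240)[:1]+(240,),interpolation=cv2.INTER_CUBIC)
for th,col in((1.75,(0,255,255)),(1.92,(0,255,0))):
    for y in(.09,-.09):
        u,v=proj(s,[fr(th,y,0)])[0]; cv2.circle(c,(int((u-200)*3),int((v-150)*2)),2,col,-1)
        u,v=proj(t,[fr(th,y,0)])[0]; cv2.circle(b,(int((u-140)*1.4545),int((v-150)*1.4545)),2,col,-1)
d=cv2.resize(s['color'][280:380,270:403],(320,240),interpolation=cv2.INTER_CUBIC)
b=cv2.copyMakeBorder(b,0,360-218,0,0,cv2.BORDER_CONSTANT)
cv2.imwrite('pics/c13.png',np.vstack([np.hstack([a,b]),np.hstack([c,d])]))
s2=snap('scene','s14'); print('still?',(cv2.absdiff(s['color'],s2['color']).max(2)>40).sum())
```

```text
[0.44899282 0.21512896 0.45288645] [ 0.15170641 -0.08573001  0.18737969]
still? 6
```

View pics/c13.png

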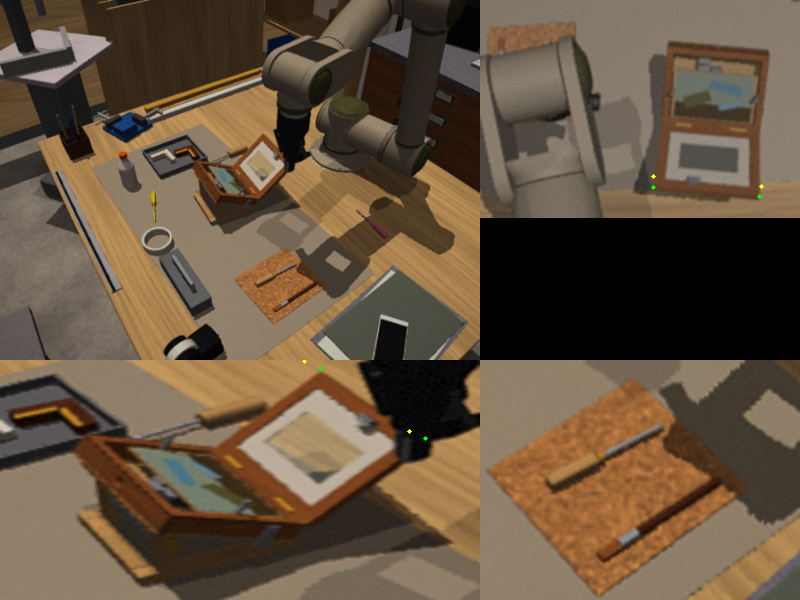

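The front lies fully over: in the top panel its edge, (656,190)–(758,200), sits on the green 1.92 rad marks. The pin lies on the pad, and the scene is still. I'll hand in.

```bash
python3 -c "
from h import *
s=snap('scene','s15');print('still?',(cv2.absdiff(s['color'],load('s13')['color']).max(2)>40).sum(),env.observe()['ft_force'])
print(env.close_job())"
```

```text
still? 9 [-0.24200237  0.08276308  0.14229764]
the job is handed in; nothing more can be done
None
```

The job is done and handed in at about 29 s of the 72 s allowed; the hand-in itself reported no verdict.

- **Opening the catch:** I pushed the pin in through the hole. It met the catch about 35 mm in, and the front sprang ajar with the tip inside. The highest force I read was about 8 N; the limit is 15 N, and I only read it between moves.
- **Pin returned:** I drew the pin out and set it down on the cork pad before opening the fingers. Pictures showed it flat where it had lain at first, with the brush beside it undisturbed.
- **Front opened:** I drew the front past upright with shut fingers and it fell over by itself. In the top view its edge matches the mark for 1.92 rad. In the scene view one corner was hidden behind the gripper, so only the other could be compared.
- **End state:** the arm was clear of everything with near-zero force readings. The last pictures showed no movement, and the other things looked to be in place; I did not measure their positions.

Two checks disagreed along the way:

- **Hole position:** a correction read from the scene picture put the pin about 2 mm too high. The first try touched the mouth of the hole with about 7 N on the frame, so I backed off, lowered it 1.6 mm, and it went in freely.
- **Grip width:** it read about 12 mm on the 14 mm handle, but the pin stayed firm in the grip.

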